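# Sort the round furniture feet by size into their trays

### The job

Sort the four round wooden furniture feet into the four wooden trays by size: the largest round foot into the largest tray, the next largest into the next largest tray, and so on down to the smallest foot in the smallest tray. Each must stand upright on the floor of its own tray. Leave the two square feet standing where they are.

Things in the scene. Friction and masses are not known exactly. Their poses are not given: they have to be found in the camera images.
- round_60: The largest of the four round furniture feet: a plain upright light-wood cylinder, 60 mm in diameter and 50 mm high, with a steel insert flush in its top. Loose, standing on the bench. Origin: centre of its underside; z up along its axis.
- round_48: The second largest of the four round furniture feet: a plain upright light-wood cylinder, 48 mm in diameter and 50 mm high, with a steel insert flush in its top. Loose, standing on the bench. Origin: centre of its underside; z up along its axis.
- round_36: The second smallest of the four round furniture feet: a plain upright light-wood cylinder, 36 mm in diameter and 50 mm high, with a steel insert flush in its top. Loose, standing on the bench. Origin: centre of its underside; z up along its axis.
- round_24: The smallest of the four round furniture feet: a plain upright light-wood cylinder, 24 mm in diameter and 50 mm high, with a steel insert flush in its top. Loose, standing on the bench. Origin: centre of its underside; z up along its axis.
- square_44: The larger of the two square furniture feet, which are not to be moved: an upright light-wood block, 44 by 44 mm in plan and 50 mm high, with the same steel insert in its top. Loose. Origin: centre of its underside; z up, x and y square to its sides.
- square_30: The smaller of the two square furniture feet, which are not to be moved: an upright light-wood block, 30 by 30 mm in plan and 50 mm high, with the same steel insert in its top. Loose. Origin: centre of its underside; z up, x and y square to its sides.
- tray_xl: The largest of the four square open-topped wooden trays, each fixed to the bench: 125 by 125 mm outside, 113 by 113 mm inside, walls 6 mm thick, rim 20 mm above the bench, inner floor 6 mm above the bench. Origin: centre of its underside, on the bench; x and y square to its walls, z up.
- tray_l: The second largest of the four square open-topped wooden trays, each fixed to the bench: 105 by 105 mm outside, 93 by 93 mm inside, walls 6 mm thick, rim 20 mm above the bench, inner floor 6 mm above the bench. Origin: centre of its underside, on the bench; x and y square to its walls, z up.
- tray_m: The second smallest of the four square open-topped wooden trays, each fixed to the bench: 85 by 85 mm outside, 73 by 73 mm inside, walls 6 mm thick, rim 20 mm above the bench, inner floor 6 mm above the bench. Origin: centre of its underside, on the bench; x and y square to its walls, z up.
- tray_s: The smallest of the four square open-topped wooden trays, each fixed to the bench: 65 by 65 mm outside, 53 by 53 mm inside, walls 6 mm thick, rim 20 mm above the bench, inner floor 6 mm above the bench. Origin: centre of its underside, on the bench; x and y square to its walls, z up.
Mind the look-alikes: they are no part of the job. What is shaped like the tray_l but pink or purple is not meant.

How it is judged (in metres and radians):
At the end, for the whole second after the job is handed in: Each round foot stands upright (within 0.1 rad) on the inner floor of the tray of its own size rank, inside the walls, released and at rest; both square feet stand within 20 mm of where they started (x of round_60 in the frame of tray_xl between -0.0285 and 0.0285 m and y of round_60 in the frame of tray_xl between -0.0285 and 0.0285 m and z of round_60 in the frame of tray_xl between 0.003 and 0.01 m and angle between each of round_60, round_48, round_36, round_24, square_44, square_30's own z axis and vertical below 0.1 rad and linear speed of each of round_60, round_48, round_36, round_24, square_44, square_30 below 0.02 m/s and angular speed of each of round_60, round_48, round_36, round_24 below 0.2 rad/s and contact force between each of round_60, round_48, round_36, round_24 and the fingers below 0.05 N and x of round_48 in the frame of tray_l between -0.0245 and 0.0245 m and y of round_48 in the frame of tray_l between -0.0245 and 0.0245 m and z of round_48 in the frame of tray_l between 0.003 and 0.01 m and x of round_36 in the frame of tray_m between -0.0205 and 0.0205 m and y of round_36 in the frame of tray_m between -0.0205 and 0.0205 m and z of round_36 in the frame of tray_m between 0.003 and 0.01 m and x of round_24 in the frame of tray_s between -0.0165 and 0.0165 m and y of round_24 in the frame of tray_s between -0.0165 and 0.0165 m and z of round_24 in the frame of tray_s between 0.003 and 0.01 m and distance of each of square_44, square_30 from where it was at the start of the episode below 0.02 m); the robot touches nothing.
It fails at once if the larger square foot is moved more than 20 mm or tipped (distance of square_44 from where it was at the start of the episode above 0.02 m or angle between square_44's own z axis and vertical above 0.3 rad).
It fails at once if the smaller square foot is moved more than 20 mm or tipped (distance of square_30 from where it was at the start of the episode above 0.02 m or angle between square_30's own z axis and vertical above 0.3 rad).
It also fails if it takes over 96 s, if anything falls off the work surface, if the arm or the gripper's body presses on something with over 40 N, if the wrist force passes 120 N, or if a joint passes its speed limit or range.

### The arm

A 6-joint arm with a two-finger parallel gripper is mounted at the origin on the work surface. World frame = base frame: x ahead of the robot, y to its left, z up, the work surface at z = 0. Lengths are in mm, angles in degrees, forces in N, time in s.
With the tool pointing down it reaches from about 300 to 850 mm from the base axis. Payload 4.2 kg.
Tool frame: the origin (TCP) lies midway between the tips of the shut fingers; the grasp point (between the pads) lies 19 mm behind it; x points along the fingers, y is the direction in which the jaws open and shut, and the axes are right-handed (so a half turn about x gives the same grasp; the last joint's range is limited). The gripper opens to 91 mm and grips with 3 to 60 N. Pads are 32 mm wide; open, the fingers measure 118 mm over their backs; the gripper's body (76 mm by 178 mm) begins 60 mm behind the grasp point.
Start: joints at [-67.609, 18.312, 89.639, -0, 72.044, -1.146], TCP at [229.627, -527.176, 213.976] pointing down, gripper open.
Joint ranges: [-177.97, 177.97], [-48.28, 115.42], [12.27, 149.76], [-77.06, 257.06], [2.81, 150.46], [-146.56, 146.56]. Speed limits (degrees/s): [147.25, 147.25, 180, 180, 180, 180].

### API

Orientations are given as [roll, pitch, yaw] about the fixed x, y, z axes, in that order (R = Rz(yaw) Ry(pitch) Rx(roll)).
In Python, from workcell import env gives the robot as it stands.
- The arm moves only by the shell command python3 -m handwheel 'ROWS' [FORCE]. ROWS is text: rows parted by semicolons, each of 7 numbers parted by spaces: the turn, a rotation vector about the tool's x, y, z in degrees, then the shift along the tool's x, y, z in m, then the finger opening in m, from 0 to 0.0912. In form: rx ry rz x y z grip; .... A call has 1 to 12 rows; each row is the pose to reach, as a shift and turn from the pose commanded when the call began, along the tool's axes at that moment; what a row does not reach only later rows make up. A row lasts 1/12 s, in which the tool goes at most 41.7 mm and 7.16 degrees, less where a joint would pass 70% of its speed; a pose out of reach is approached as far as the arm can. A call with a gripper value outside its range is refused whole. The fingers move at their own pace and stop on an object; FORCE is the grip in N (left out, the last holds). Time passes only in rows, so rows that repeat a pose let the fingers close. It gives the time, the measured TCP pose, the force and the opening at its end, in the units of the state.
- env.state(): the state, without advancing time (a new reading comes with each control period).
- env.grab_frame(name): name is "scene" or "top" or "wrist"; returns the picture (400x640x3 uint8, red, green, blue); there is no depth.
- env.get_calibration(name): a dict with "mtx" (3x3 intrinsics, pixels), "T" (4x4, takes a point from camera to world coordinates); the wrist camera has in their place "hand_eye" (4x4, takes a point from camera to tool coordinates, whose origin is the TCP and whose axes are the tool frame's). Camera axes: x right, y up, looking along -z (the intrinsics and any distortion apply to the point x, -y, -z); pixel columns grow to the right and rows downward; lengths in mm; the calibration is good to about 2 mm. A picture is of the moment at which its call begins: read the wrist's pose just before it. get_calibration takes no time and is no camera call.
- env.job_done(): hands the job in, once; it reports no verdict.
The state is a dict: "time_s": time; "qpos": joint angles; "qvel": joint speeds; "effort": joint torques, N m; "ee_pos": TCP position; "ee_rot": TCP orientation; "force": force on the tool from outside, world axes, zero at the start; "torque": the same for the moment, N m; "gripper_width": finger opening in mm.
Only numpy, scipy, OpenCV 4.12 (cv2) and the standard library are available. Lean on these libraries where they do the work, as an engineer would, in place of code of your own. Each camera call takes 0.05 s, during which the arm holds its last target. There are 200 camera calls.

## Working session

There is one attempt and no reset: what is moved stays moved. The work goes in short steps, Python scripts to look and compute and a shell command to move; the robot and the scene stay as the last step left them, time stands still between calls to the robot, and variables do not carry over. Pictures are saved under pics/ and viewed, on a budget of 14 in all, crops included, one or two more only if the job needs it, and the job is handed in when it is done.

```bash
ls; mkdir -p pics; python3 - <<'E'
from workcell import env
import cv2,numpy as np
s=env.state();print({k:np.round(v,3).tolist() for k,v in s.items()})
for n in("top","scene"):
    im=env.grab_frame(n);cv2.imwrite(f"pics/{n}0.png",im[:,:,::-1]);c=env.get_calibration(n);print(n,{k:np.round(v,3).tolist() for k,v in c.items()})
print(env.get_calibration("wrist"))
E
```

```text
pics
{'time_s': 0.0, 'qpos': [-67.609, 18.352, 89.705, 0.001, 72.044, -1.148], 'qvel': [0.057, 0.04, -0.091, 0.012, 0.044, -0.043], 'effort': [0.001, -41.245, -23.197, 0.073, 0.045, -0.0], 'ee_pos': [229.432, -526.699, 213.126], 'ee_rot': [-91.531, 89.899, 112.008], 'force': [0.301, -0.294, -0.598], 'torque': [0.004, -0.013, -0.033], 'gripper_width': 91.287}
top {'mtx': [[399.05, 0.0, 304.244], [0.0, 399.05, 196.794], [0.0, 0.0, 1.0]], 'T': [[-0.02, 0.978, -0.208, 277.39], [-1.0, -0.02, -0.002, -5.448], [-0.006, 0.208, 0.978, 1033.354], [0.0, 0.0, 0.0, 1.0]]}
scene {'mtx': [[377.813, 0.0, 318.95], [0.0, 377.813, 204.786], [0.0, 0.0, 1.0]], 'T': [[0.313, -0.731, 0.606, 1063.345], [0.95, 0.234, -0.208, -224.135], [0.01, 0.64, 0.768, 777.546], [0.0, 0.0, 0.0, 1.0]]}
{'mtx': array([[328.55751966,   0.        , 316.19509484],
       [  0.        , 328.55751966, 202.776275  ],
       [  0.        ,   0.        ,   1.        ]]), 'hand_eye': array([[-1.91913180e-03,  2.76396855e-01, -9.61041672e-01,
        -1.72004012e+02],
       [ 9.99997890e-01, -1.74116572e-04, -2.04700075e-03,
         4.10268270e-01],
       [-7.33117851e-04, -9.61043572e-01, -2.76395938e-01,
        -7.71738426e+01],
       [ 0.00000000e+00,  0.00000000e+00,  0.00000000e+00,
         1.00000000e+00]])}
```

View pics/top0.png

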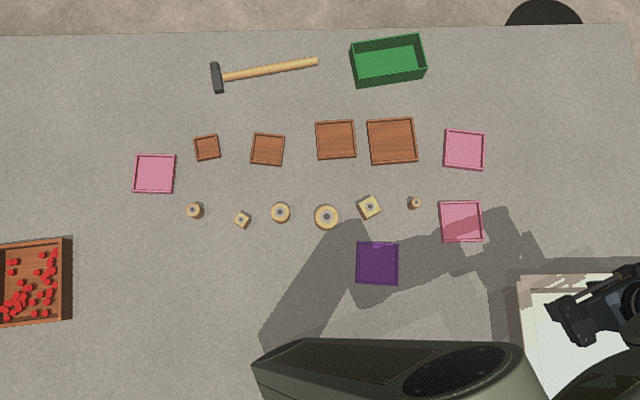

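View pics/scene0.png

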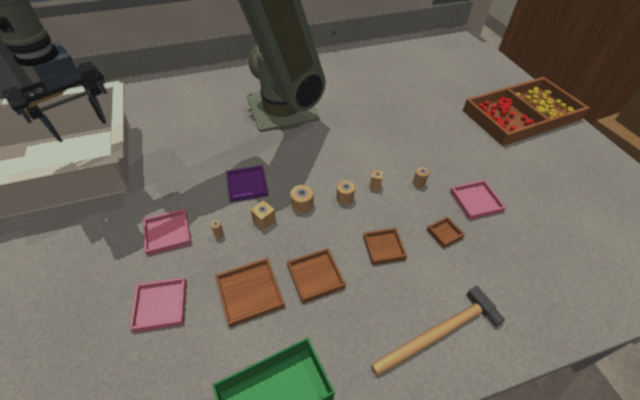

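The top view shows the round feet at (194,210) = 36, (280,212) = 48, (326,216) = 60 and (415,203) = 24. The square feet are at (242,219) and (369,207). The brown trays are s (207,147), m (267,149), l (336,139) and xl (392,141); the pink and purple ones are decoys.

```bash
cat > h.py <<'E'
from workcell import env
import cv2,numpy as np
from scipy.spatial.transform import Rotation as R
def tool():
    s=env.state();T=np.eye(4);T[:3,:3]=R.from_euler('xyz',s['ee_rot'],degrees=True).as_matrix();T[:3,3]=s['ee_pos'];return T
def cast(n,uv,z,T=None):
    c=env.get_calibration(n);T=c['T'] if T is None else T@c['hand_eye']
    p=np.linalg.solve(c['mtx'],[*uv,1]);d=T[:3,:3]@[p[0],-p[1],-p[2]];o=T[:3,3]
    return (o+d*(z-o[2])/d[2])
E
python3 - <<'E'
from h import *
im=cv2.imread('pics/top0.png');hsv=cv2.cvtColor(im,cv2.COLOR_BGR2HSV)
feet=dict(r36=(194,210),s30=(242,219),r48=(280,212),r60=(326,216),s44=(369,207),r24=(415,203))
trays=dict(s=(207,147),m=(267,149),l=(336,139),xl=(392,141))
for d,z in((feet,25),(trays,10)):
  m=cv2.inRange(hsv,(5,60,60),(30,255,255)) if z==25 else cv2.inRange(hsv,(3,100,40),(20,255,255))
  m=cv2.morphologyEx(m,cv2.MORPH_CLOSE,np.ones((5,5)))
  cs,_=cv2.findContours(m,cv2.RETR_EXTERNAL,cv2.CHAIN_APPROX_NONE)
  for k,u in d.items():
    for c in cs:
      if cv2.pointPolygonTest(c,u,False)>=0:
        r=cv2.minAreaRect(c);print(k,np.round(r[0],1),np.round(r[1],1),round(r[2]),np.round(cast('top',r[0],z),1))
T=tool();print(T.round(3))
G=np.array([[0,1,0],[0,0,-1],[-1,0,0]])  # cols: x down, y=+x world, z=-y
for G in(np.array([[0,1,0],[0,0,-1],[-1,0,0]]),np.array([[0,-1,0],[0,0,1],[-1,0,0]])):
  print(R.from_matrix(T[:3,:3].T@G).as_rotvec(degrees=True))
E
```

```text
r36 [194.5 210.5] [15. 17.] 90 [462.  279.1  25. ]
s30 [242.1 220.4] [15.  12.8] 34 [433.8 156.5  25. ]
r48 [280.  212.5] [20.5 19.1] 45 [452.2  59.5  25. ]
r60 [325.8 217.3] [24.  24.7] 45 [437.5 -57.4  25. ]
s44 [368.  207.5] [18.6 20.7] 60 [ 460.7 -166.5   25. ]
r24 [413.4 203.3] [ 9.8 13.9] 63 [ 469.1 -283.6   25. ]
s [206.2 147.1] [24.7 24.3] 81 [637.7 258.3  10. ]
m [266.7 148.8] [31.6 31.8] 7 [629.3  95.   10. ]
l [335.4 139.2] [38.4 39.3] 86 [652.5 -90.9  10. ]
xl [392.1 140.5] [46.8 47.6] 83 [ 645.7 -243.7   10. ]
[[-1.00000e-03  3.99000e-01 -9.17000e-01  2.29423e+02]
 [ 1.00000e-03 -9.17000e-01 -3.99000e-01 -5.26750e+02]
 [-1.00000e+00 -2.00000e-03 -0.00000e+00  2.13228e+02]
 [ 0.00000e+00  0.00000e+00  0.00000e+00  1.00000e+00]]
[-6.64656093e+01 -5.22569388e-02  7.83063709e-02]
[1.13534350e+02 8.76397616e-02 5.84854796e-02]
```

```bash
python3 -m handwheel '-66.5 0 0 0 -0.127 -0.317 0.0912;-66.5 0 0 0 -0.127 -0.317 0.0912;-66.5 0 0 0 -0.127 -0.317 0.0912;-66.5 0 0 0 -0.127 -0.317 0.0912;-66.5 0 0 0 -0.127 -0.317 0.0912;-66.5 0 0 0 -0.127 -0.317 0.0912;-66.5 0 0 0 -0.127 -0.317 0.0912;-66.5 0 0 0 -0.127 -0.317 0.0912;-66.5 0 0 0 -0.127 -0.317 0.0912;-66.5 0 0 0 -0.127 -0.317 0.0912;-66.5 0 0 0 -0.127 -0.317 0.0912;-66.5 0 0 0 -0.127 -0.317 0.0912' 20; python3 - <<'E'
from h import *
T=tool();print(T.round(3));np.save('T1',T)
cv2.imwrite('pics/w1.png',env.grab_frame('wrist')[:,:,::-1]);print(env.state()['qpos'])
E
```

```text
time_s: 1.1
ee_pos: [469.4, -283.9, 213.6]
ee_rot: [-110.7, 90.0, 159.3]
force: [0.1, 0.7, -0.1]
gripper_width: 91.2
[[-1.00000e-03  1.00000e+00 -0.00000e+00  4.69396e+02]
 [ 0.00000e+00 -0.00000e+00 -1.00000e+00 -2.83914e+02]
 [-1.00000e+00 -1.00000e-03 -0.00000e+00  2.13573e+02]
 [ 0.00000e+00  0.00000e+00  0.00000e+00  1.00000e+00]]
[-3.24015825e+01  1.59607712e+01  9.30938999e+01 -8.11098467e-03
  7.09811847e+01 -3.23566827e+01]
```

View pics/w1.png

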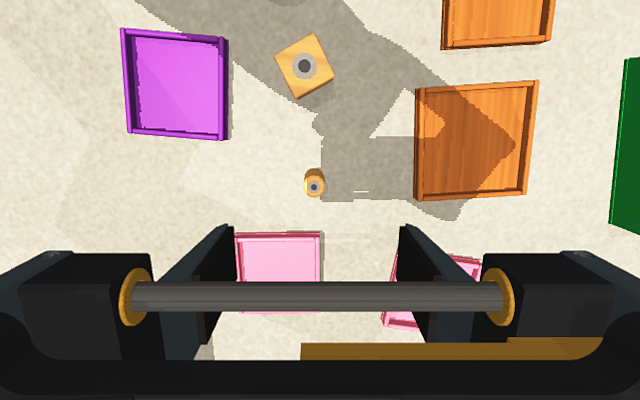

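The wrist view shows r24's steel insert at (314,187), the s44 insert at (304,66), and the outer corners of tray_xl at about (415,88), (538,80), (525,193) and (416,201).

```bash
python3 - <<'E'
from h import *
T=np.load('T1.npy')
print(cast('wrist',(314,187),50,T),cast('wrist',(304,66),50,T))
c=[cast('wrist',p,20,T) for p in((415,88),(538,80),(525,193),(416,201))];print(np.round(c,1),np.mean(c,0))
print(T[:3,3])
E
```

```text
[ 466.50505146 -286.38479697   50.        ] [ 457.16664846 -168.48626626   50.        ]
[[ 572.7 -186.5   20. ]
 [ 700.7 -178.5   20. ]
 [ 708.7 -300.5   20. ]
 [ 584.3 -310.1   20. ]] [ 641.58783079 -243.91204524   20.        ]
[ 469.3955119  -283.9138129   213.57283787]
```

```bash
python3 -m handwheel '0 0 0 0.14 -0.001 0.001 0.0912;0 0 0 0.14 -0.001 0.001 0.0912;0 0 0 0.14 -0.001 0.001 0.0912;0 0 0 0.14 -0.001 0.001 0.0912;0 0 0 0.165 -0.001 0.001 0.0912;0 0 0 0.19 -0.001 0.001 0.0912;0 0 0 0.19 -0.001 0.001 0.0912;0 0 0 0.19 -0.001 0.001 0.02;0 0 0 0.19 -0.001 0.001 0.015;0 0 0 0.19 -0.001 0.001 0.015;0 0 0 0.19 -0.001 0.001 0.015;0 0 0 0.19 -0.001 0.001 0.015' 20; python3 -m handwheel '0 0 0 0 0 0 0.015;0 0 0 0 0 0 0.015;0 0 0 0 0 0 0.015;0 0 0 0 0 0 0.015'
```

```text
time_s: 2.15
ee_pos: [469.2, -285.6, 25.3]
ee_rot: [56.7, 89.9, -33.3]
force: [-0.1, 0.5, -0.6]
gripper_width: 60.9
time_s: 2.48
ee_pos: [468.6, -285.1, 24.1]
ee_rot: [40.9, 90.0, -49.1]
force: [0.0, -0.4, -0.2]
gripper_width: 33.8
```

```bash
python3 -m handwheel '0 0 0 0 0 0 0.015;0 0 0 0 0 0 0.015;0 0 0 0 0 0 0.015;0 0 0 0 0 0 0.015;0 0 0 -0.03 0 0 0.015;0 0 0 -0.07 0 0 0.015;0 0 0 -0.11 0 0 0.015;0 0 0 -0.11 0 0 0.015' 20
```

```text
time_s: 3.15
ee_pos: [472.8, -287.8, 141.6]
ee_rot: [57.5, 89.1, -32.5]
force: [0.9, -0.6, 0.5]
gripper_width: 23.6
```

```bash
python3 -m handwheel '0 0 0 0 0.01 -0.02 0.015;0 0 0 0 0.02 -0.06 0.015;0 0 0 0 0.03 -0.1 0.015;0 0 0 0 0.042 -0.135 0.015;0 0 0 0 0.053 -0.17 0.015;0 0 0 0 0.064 -0.205 0.015;0 0 0 0 0.075 -0.24 0.015;0 0 0 0 0.086 -0.275 0.015;0 0 0 0 0.097 -0.31 0.015;0 0 0 0 0.107 -0.345 0.015;0 0 0 0 0.118 -0.38 0.015;0 0 0 0 0.13 -0.41 0.015' 20; python3 -m handwheel '0 0 0 0 0.01 -0.035 0.015;0 0 0 0 0.02 -0.07 0.015;0 0 0 0 0.03 -0.1 0.015;0 0 0 0 0.037 -0.125 0.015;0 0 0 0 0.039 -0.133 0.015;0 0 0 0 0.039 -0.133 0.015;0 0 0 0 0.039 -0.133 0.015'; python3 - <<'E'
from h import *
T=tool();print(T.round(3));np.save('T2',T)
cv2.imwrite('pics/w2.png',env.grab_frame('wrist')[:,:,::-1]);print(env.state()['qpos'])
E
```

```text
time_s: 4.15
ee_pos: [598.2, 127.3, 133.6]
ee_rot: [-120.7, 90.0, 149.4]
force: [0.5, -0.3, 0.6]
gripper_width: 23.3
time_s: 4.73
ee_pos: [636.7, 257.3, 133.2]
ee_rot: [-41.0, 89.9, -130.9]
force: [-0.1, -1.1, -0.4]
gripper_width: 23.6
[[-1.00000e-03  1.00000e+00  1.00000e-03  6.36690e+02]
 [-1.00000e-03  1.00000e-03 -1.00000e+00  2.57343e+02]
 [-1.00000e+00 -1.00000e-03  1.00000e-03  1.33249e+02]
 [ 0.00000e+00  0.00000e+00  0.00000e+00  1.00000e+00]]
[ 2.10180444e+01  3.13780400e+01  8.01279346e+01 -5.06452712e-02
  6.85774281e+01  2.10258224e+01]
```

View pics/w2.png

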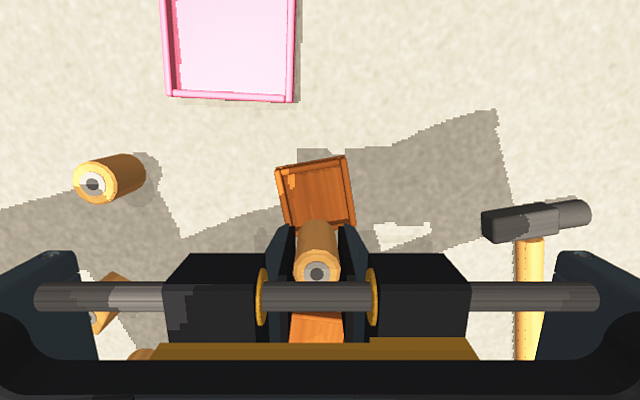

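The held r24 hangs at (316,272) between the fingers. Tray_s has corners at (276,165), (346,155) and (356,226), which puts its centre near (316,197). The r36 insert is at (92,184).

```bash
python3 - <<'E'
from h import *
T=np.load('T2.npy')
print(cast('wrist',(276,165),20,T),cast('wrist',(356,226),20,T),'c',cast('wrist',(316,196),20,T),'r36',cast('wrist',(92,184),50,T),'held top',cast('wrist',(316,272),160,T))
E
```

```text
[600.81612277 286.35810195  20.        ] [672.82127363 229.7653503   20.        ] c [635.85292187 258.35651161  20.        ] r36 [457.6151934  275.95320821  50.        ] held top [635.95357301 257.450492   160.        ]
```

```bash
python3 -m handwheel '0 0 0 0.03 0 0 0.015;0 0 0 0.06 0 0 0.015;0 0 0 0.085 0 0 0.015;0 0 0 0.097 0 0 0.015;0 0 0 0.102 0 0 0.015;0 0 0 0.102 0 0 0.015;0 0 0 0.102 0 0 0.015;0 0 0 0.102 0 0 0.03;0 0 0 0.102 0 0 0.045;0 0 0 0.102 0 0 0.06;0 0 0 0.102 0 0 0.06;0 0 0 0.102 0 0 0.06' 20;  python3 -m handwheel '0 0 0 0 0 0 0.07;0 0 0 -0.02 0 0 0.07;0 0 0 -0.06 0 0 0.07;0 0 0 -0.1 0 0 0.07;0 0 0 -0.1 0 0 0.07'
```

```text
time_s: 5.78
ee_pos: [637.4, 258.1, 32.3]
ee_rot: [102.1, 90.0, 12.2]
force: [-0.3, 0.4, -0.2]
gripper_width: 53.8
time_s: 6.2
ee_pos: [641.8, 259.8, 141.2]
ee_rot: [111.2, 89.1, 21.2]
force: [0.3, -0.7, 2.3]
gripper_width: 69.8
```

```bash
python3 -m handwheel '0 0 0 0 -0.04 -0.005 0.07;0 0 0 0 -0.08 -0.01 0.07;0 0 0 0 -0.12 -0.015 0.07;0 0 0 0 -0.16 -0.02 0.07;0 0 0 0 -0.177 -0.0195 0.07;0 0 0 0 -0.177 -0.0195 0.07;0 0 0 0.03 -0.177 -0.0195 0.07;0 0 0 0.06 -0.177 -0.0195 0.07;0 0 0 0.09 -0.177 -0.0195 0.07;0 0 0 0.107 -0.177 -0.0195 0.07;0 0 0 0.107 -0.177 -0.0195 0.07;0 0 0 0.107 -0.177 -0.0195 0.06' 20; python3 -m handwheel '0 0 0 0 0 0 0.025;0 0 0 0 0 0 0.025;0 0 0 0 0 0 0.025;0 0 0 0 0 0 0.025;0 0 0 0 0 0 0.025;0 0 0 0 0 0 0.025;0 0 0 0 0 0 0.025;0 0 0 0 0 0 0.025';  python3 -m handwheel '0 0 0 -0.03 0 0 0.025;0 0 0 -0.07 0 0 0.025;0 0 0 -0.11 0 0 0.025;0 0 0 -0.11 0 0 0.025;0 0 0 -0.11 0 0 0.025'
```

```text
time_s: 7.2
ee_pos: [460.9, 277.3, 24.4]
ee_rot: [-46.3, 90.0, -136.2]
force: [0.9, 0.0, 0.0]
gripper_width: 66.2
time_s: 7.87
ee_pos: [460.7, 277.6, 25.8]
ee_rot: [114.7, 89.9, 24.8]
force: [-0.8, 0.2, 5.9]
gripper_width: 35.5
time_s: 8.28
ee_pos: [461.5, 278.1, 137.3]
ee_rot: [118.9, 89.7, 29.0]
force: [-0.7, -0.7, -1.1]
gripper_width: 35.4
```

```bash
python3 -m handwheel '0 0 0 0 0.012 0.013 0.025;0 0 0 0 0.036 0.039 0.025;0 0 0 0 0.06 0.065 0.025;0 0 0 0 0.084 0.091 0.025;0 0 0 0 0.108 0.117 0.025;0 0 0 0 0.132 0.143 0.025;0 0 0 0 0.154 0.168 0.025;0 0 0 0 0.167 0.183 0.025;0 0 0 0 0.167 0.183 0.025;0 0 0 0 0.167 0.183 0.025' 20; python3 -m handwheel '0 0 0 0.03 0 0 0.025;0 0 0 0.06 0 0 0.025;0 0 0 0.085 0 0 0.025;0 0 0 0.097 0 0 0.025;0 0 0 0.103 0 0 0.025;0 0 0 0.103 0 0 0.025;0 0 0 0.103 0 0 0.025;0 0 0 0.103 0 0 0.04;0 0 0 0.103 0 0 0.055;0 0 0 0.103 0 0 0.07;0 0 0 0.103 0 0 0.07;0 0 0 0.103 0 0 0.07';  python3 -m handwheel '0 0 0 0 0 0 0.0912;0 0 0 -0.02 0 0 0.0912;0 0 0 -0.06 0 0 0.0912;0 0 0 -0.1 0 0 0.0912;0 0 0 -0.1 0 0 0.0912;0 0 0 -0.1 0 0 0.0912'
python3 - <<'E'
from h import *
T=tool();print(T.round(3));np.save('T3',T)
cv2.imwrite('pics/w3.png',env.grab_frame('wrist')[:,:,::-1])
E
```

```text
time_s: 9.12
ee_pos: [626.4, 93.5, 132.5]
ee_rot: [-85.9, 89.7, -176.0]
force: [0.3, 0.3, -0.3]
gripper_width: 35.2
time_s: 10.12
ee_pos: [627.4, 94.5, 32.1]
ee_rot: [90.0, 90.0, -0.0]
force: [-0.1, 0.2, -0.1]
gripper_width: 64.0
time_s: 10.62
ee_pos: [629.1, 94.6, 135.1]
ee_rot: [96.9, 89.6, 7.0]
force: [-0.1, 0.6, -0.8]
gripper_width: 91.3
[[ 7.00000e-03  1.00000e+00  0.00000e+00  6.29132e+02]
 [ 1.00000e-03  0.00000e+00 -1.00000e+00  9.46270e+01]
 [-1.00000e+00  7.00000e-03 -1.00000e-03  1.35067e+02]
 [ 0.00000e+00  0.00000e+00  0.00000e+00  1.00000e+00]]
```

View pics/w3.png

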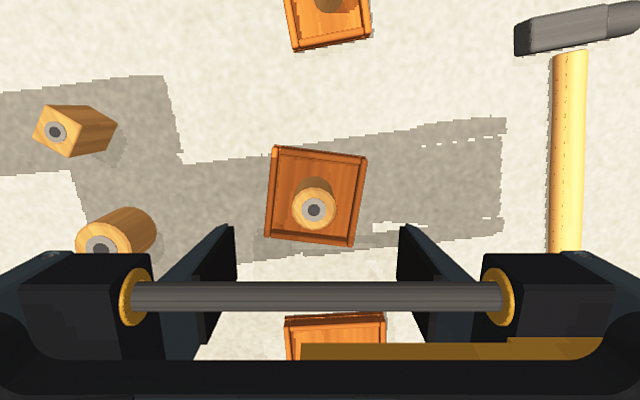

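r36 stands in tray_m, with its insert at (314,210). The r48 insert is at (100,249) and s30 at (55,131). I'll cast these.

```bash
python3 - <<'E'
from h import *
T=np.load('T3.npy')
print('r48',cast('wrist',(100,249),50,T),'r36',cast('wrist',(314,210),56,T),'tray',np.mean([cast('wrist',p,20,T) for p in((273,146),(366,157),(353,246),(265,236))],0))
E
```

```text
r48 [446.60939965  57.254093    50.        ] r36 [627.34214732  93.41278034  56.        ] tray [627.66138065  93.51348961  20.        ]
```

```bash
python3 -m handwheel '0 0 0 0 -0.04 0.008 0.08;0 0 0 0 -0.08 0.016 0.08;0 0 0 0 -0.12 0.024 0.08;0 0 0 0 -0.16 0.032 0.08;0 0 0 0 -0.178 0.036 0.08;0 0 0 0 -0.178 0.036 0.08;0 0 0 0.03 -0.178 0.036 0.08;0 0 0 0.06 -0.178 0.036 0.08;0 0 0 0.09 -0.178 0.036 0.08;0 0 0 0.107 -0.178 0.036 0.08;0 0 0 0.107 -0.178 0.036 0.08;0 0 0 0.107 -0.178 0.036 0.07' 20; python3 -m handwheel '0 0 0 0 0 0 0.037;0 0 0 0 0 0 0.037;0 0 0 0 0 0 0.037;0 0 0 0 0 0 0.037;0 0 0 0 0 0 0.037;0 0 0 0 0 0 0.037;0 0 0 0 0 0 0.037;0 0 0 0 0 0 0.037' 25;  python3 -m handwheel '0 0 0 -0.03 0 0 0.037;0 0 0 -0.07 0 0 0.037;0 0 0 -0.11 0 0 0.037;0 0 0 -0.11 0 0 0.037;0 0 0 -0.11 0 0 0.037'
```

```text
time_s: 11.67
ee_pos: [449.2, 58.3, 23.7]
ee_rot: [-83.1, 89.8, -173.1]
force: [0.4, 0.0, 0.4]
gripper_width: 76.3
time_s: 12.33
ee_pos: [449.9, 58.4, 25.8]
ee_rot: [93.2, 89.9, 3.2]
force: [-1.5, 0.3, 5.8]
gripper_width: 47.2
time_s: 12.75
ee_pos: [450.7, 58.5, 136.9]
ee_rot: [95.0, 89.7, 5.0]
force: [0.3, -0.4, -1.1]
gripper_width: 47.1
```

```bash
python3 -m handwheel '0 0 0 0 0.014 0.011 0.037;0 0 0 0 0.042 0.032 0.037;0 0 0 0 0.07 0.053 0.037;0 0 0 0 0.098 0.074 0.037;0 0 0 0 0.126 0.095 0.037;0 0 0 0 0.154 0.116 0.037;0 0 0 0 0.182 0.137 0.037;0 0 0 0 0.2 0.15 0.037;0 0 0 0 0.2 0.15 0.037;0 0 0 0 0.2 0.15 0.037' 25; python3 -m handwheel '0 0 0 0.03 0 0 0.037;0 0 0 0.06 0 0 0.037;0 0 0 0.085 0 0 0.037;0 0 0 0.097 0 0 0.037;0 0 0 0.103 0 0 0.037;0 0 0 0.103 0 0 0.037;0 0 0 0.103 0 0 0.037;0 0 0 0.103 0 0 0.05;0 0 0 0.103 0 0 0.06;0 0 0 0.103 0 0 0.07;0 0 0 0.103 0 0 0.08;0 0 0 0.103 0 0 0.08';  python3 -m handwheel '0 0 0 0 0 0 0.0912;0 0 0 -0.02 0 0 0.0912;0 0 0 -0.06 0 0 0.0912;0 0 0 -0.1 0 0 0.0912;0 0 0 -0.1 0 0 0.0912;0 0 0 -0.1 0 0 0.0912;0 0 0 -0.1 0 0 0.0912'
python3 - <<'E'
from h import *
T=tool();print(T.round(3));np.save('T4',T)
cv2.imwrite('pics/w4.png',env.grab_frame('wrist')[:,:,::-1])
E
```

```text
time_s: 13.58
ee_pos: [648.4, -92.0, 131.8]
ee_rot: [-100.5, 89.7, 169.5]
force: [-0.4, -1.0, -1.6]
gripper_width: 47.4
time_s: 14.58
ee_pos: [649.5, -91.6, 32.1]
ee_rot: [66.6, 90.0, -23.3]
force: [-0.3, 0.2, 0.2]
gripper_width: 73.8
time_s: 15.17
ee_pos: [649.0, -91.5, 131.7]
ee_rot: [-85.8, 90.0, -175.8]
force: [-0.2, 0.1, -1.6]
gripper_width: 91.3
[[-0.00000e+00  1.00000e+00  1.00000e-03  6.49005e+02]
 [-0.00000e+00  1.00000e-03 -1.00000e+00 -9.15070e+01]
 [-1.00000e+00 -0.00000e+00  0.00000e+00  1.31750e+02]
 [ 0.00000e+00  0.00000e+00  0.00000e+00  1.00000e+00]]
```

View pics/w4.png

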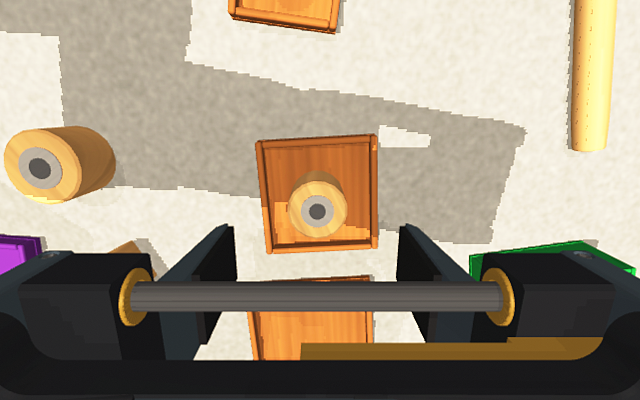

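r48 stands in tray_l, with its insert at (317,211). The r60 insert is at (40,169).

```bash
python3 - <<'E'
from h import *
T=np.load('T4.npy')
print('r60',cast('wrist',(40,169),50,T),'r48',cast('wrist',(317,211),56,T),'tray',np.mean([cast('wrist',p,20,T) for p in((256,142),(377,135),(377,246),(267,253))],0))
E
```

```text
r60 [432.8403093  -60.34941474  50.        ] r48 [649.04896833 -92.57686264  56.        ] tray [651.13470367 -90.58347397  20.        ]
```

```bash
python3 -m handwheel '0 0 0 0 -0.04 -0.006 0.0912;0 0 0 0 -0.08 -0.012 0.0912;0 0 0 0 -0.12 -0.018 0.0912;0 0 0 0 -0.16 -0.024 0.0912;0 0 0 0 -0.2 -0.03 0.0912;0 0 0 0 -0.214 -0.0325 0.0912;0 0 0 0 -0.214 -0.0325 0.0912;0 0 0 0 -0.214 -0.0325 0.0912' 30; python3 -m handwheel '0 0 0 0.03 0 0 0.0912;0 0 0 0.06 0 0 0.0912;0 0 0 0.09 0 0 0.0912;0 0 0 0.107 0 0 0.0912;0 0 0 0.107 0 0 0.0912;0 0 0 0.107 0 0 0.049;0 0 0 0.107 0 0 0.049;0 0 0 0.107 0 0 0.049;0 0 0 0.107 0 0 0.049;0 0 0 0.107 0 0 0.049;0 0 0 0.107 0 0 0.049;0 0 0 0.107 0 0 0.049';  python3 -m handwheel '0 0 0 0 0 0 0.049;0 0 0 -0.03 0 0 0.049;0 0 0 -0.07 0 0 0.049;0 0 0 -0.11 0 0 0.049;0 0 0 -0.11 0 0 0.049;0 0 0 -0.11 0 0 0.049'
```

```text
time_s: 15.88
ee_pos: [434.8, -59.1, 131.3]
ee_rot: [-94.0, 90.0, 176.0]
force: [0.8, 0.2, 1.0]
gripper_width: 91.2
time_s: 16.88
ee_pos: [436.0, -59.3, 25.8]
ee_rot: [77.7, 89.9, -12.3]
force: [-0.5, -0.0, 6.4]
gripper_width: 58.7
time_s: 17.38
ee_pos: [436.8, -59.4, 136.9]
ee_rot: [79.9, 89.7, -10.0]
force: [-0.6, -0.4, -1.9]
gripper_width: 59.3
```

Next, tray_xl at about (643.5, -244): y +0.208, z +0.185.

```bash
python3 -m handwheel '0 0 0 0 0.014 0.012 0.049;0 0 0 0 0.04 0.036 0.049;0 0 0 0 0.067 0.06 0.049;0 0 0 0 0.094 0.084 0.049;0 0 0 0 0.121 0.108 0.049;0 0 0 0 0.148 0.132 0.049;0 0 0 0 0.175 0.156 0.049;0 0 0 0 0.198 0.176 0.049;0 0 0 0 0.208 0.185 0.049;0 0 0 0 0.208 0.185 0.049;0 0 0 0 0.208 0.185 0.049' 30; python3 -m handwheel '0 0 0 0.03 0 0 0.049;0 0 0 0.06 0 0 0.049;0 0 0 0.085 0 0 0.049;0 0 0 0.097 0 0 0.049;0 0 0 0.103 0 0 0.049;0 0 0 0.103 0 0 0.049;0 0 0 0.103 0 0 0.049;0 0 0 0.103 0 0 0.065;0 0 0 0.103 0 0 0.08;0 0 0 0.103 0 0 0.0912;0 0 0 0.103 0 0 0.0912;0 0 0 0.103 0 0 0.0912';  python3 -m handwheel '0 0 0 0 0 0 0.0912;0 0 0 -0.02 0 0 0.0912;0 0 0 -0.06 0 0 0.0912;0 0 0 -0.1 0 0 0.0912;0 0 0 -0.14 0 0 0.0912;0 0 0 -0.14 -0.04 0.04 0.0912;0 0 0 -0.14 -0.06 0.08 0.0912;0 0 0 -0.14 -0.08 0.12 0.0912;0 0 0 -0.14 -0.1 0.15 0.0912;0 0 0 -0.14 -0.1 0.15 0.0912;0 0 0 -0.14 -0.1 0.15 0.0912'
python3 - <<'E'
from h import *
for n in('top','scene'): cv2.imwrite(f'pics/{n}5.png',env.grab_frame(n)[:,:,::-1])
E
```

```text
time_s: 18.3
ee_pos: [642.2, -243.8, 131.9]
ee_rot: [-113.2, 89.7, 156.8]
force: [0.4, 0.3, -1.2]
gripper_width: 59.1
time_s: 19.3
ee_pos: [643.6, -244.1, 32.1]
ee_rot: [63.4, 90.0, -26.5]
force: [0.1, 1.1, 0.0]
gripper_width: 88.8
time_s: 20.22
ee_pos: [541.3, -397.5, 171.9]
ee_rot: [-29.6, 89.9, -119.9]
force: [0.8, 0.4, -0.3]
gripper_width: 91.2
```

View pics/top5.png

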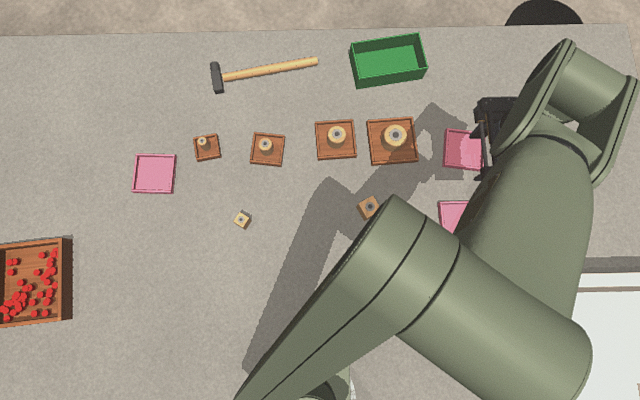

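View pics/scene5.png

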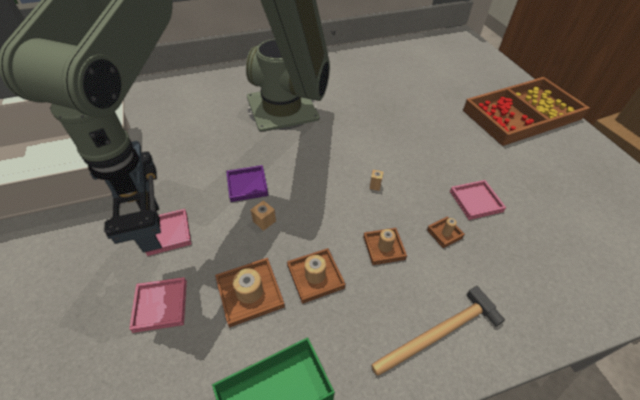

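All four feet stand in their trays and the squares look unmoved. r24 at (202,141) in the top view looks off-centre in tray_s, so I'll quantify it and crop in on it.

```bash
python3 - <<'E'
from h import *
a=cv2.imread('pics/top5.png')[120:180,180:300];b=cv2.imread('pics/scene5.png')[200:260,400:520]
cv2.imwrite('pics/c.png',np.vstack([cv2.resize(x,(600,300),interpolation=cv2.INTER_NEAREST) for x in(a,b)]))
for n,p,q in(('r24',(202,141),(206.2,147.1)),('r36',(265,145),(266.7,148.8)),('r48',(337,134),(335.4,139.2)),('r60',(396,136),(392.1,140.5))):
  print(n,(cast('top',p,56)-cast('top',q,10))[:2].round(1))
E
```

```text
r24 [ 0.6 -0.5]
r36 [-5.5 -0.1]
r48 [-2.8 -0.8]
r60 [-4.5 -0.2]
```

View pics/c.png

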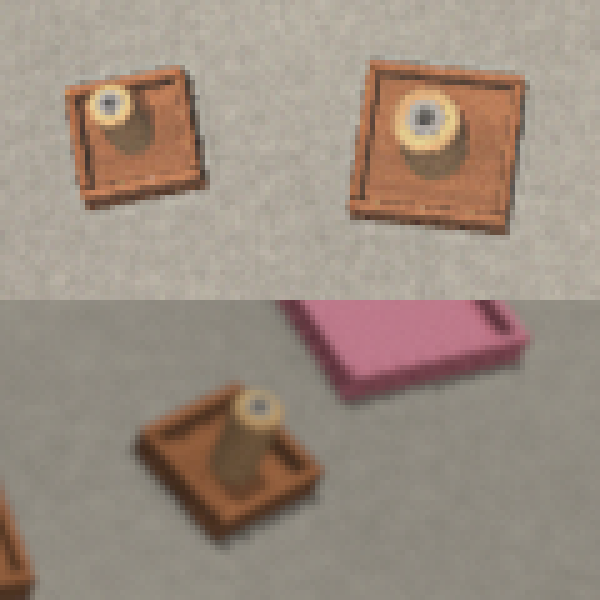

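r24 stands upright; its apparent offset is parallax, and its centre is within about 1 mm of tray_s's. Handing in.

```bash
python3 -c "
from workcell import env
print(env.state()['time_s'],env.job_done())"
```

```text
the job is handed in; nothing more can be done
20.3167 None
```

The job is handed in at 20.3 s of robot time: each of the four round feet stands in its own tray, 24 mm in s, 36 mm in m, 48 mm in l and 60 mm in xl. Each foot was gripped with the jaws along world x, set down, and released with the fingertips above the rims.

**Round feet:** the last top and scene views show all four upright, with the gripper raised well clear of them. Measured from the top view, each is within 6 mm of its tray's centre; the tightest limit is 16.5 mm.

**Measurement differences:** the top and wrist cameras differed by up to about 6 mm. For r36 the top view put it 5.5 mm off centre, the wrist view under 1 mm. For r24 and r60, neither pose was re-measured with the wrist camera after release.

**Square feet:** both appear at the same place as at the start, (242,219) and (369,207). I checked this by eye only. No check failed.

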